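# Snap the retaining cap onto the label-roll spindle

### The arm

A 6-joint arm with a two-finger parallel gripper is mounted at the origin on the work surface. World frame = base frame: x ahead of the robot, y to its left, z up, the work surface at z = 0. Lengths are in mm, angles in rad, forces in N, time in s.
With the tool pointing down it reaches from about 325 to 900 mm from the base axis. Payload 6.1 kg.
Tool frame: the origin (TCP) lies midway between the tips of the shut fingers; the grasp point (between the pads) lies 19 mm behind it; x points along the fingers, y is the direction in which the jaws open and shut, and the axes are right-handed (so a half turn about x gives the same grasp; the last joint's range is limited). The gripper opens to 87 mm and grips with 3 to 60 N. Pads are 19 mm wide; open, the fingers measure 117 mm over their backs; the gripper's body (75 mm by 190 mm) begins 51 mm behind the grasp point.
Start: joints at [-0.126, 0.22, 1.526, -0, 1.395, -0.126], TCP at [624.993, -0.003, 222.538] pointing down, gripper open.
Joint ranges: [-2.98, 2.98], [-0.91, 2.08], [0.09, 2.57], [-1.24, 4.39], [0.2, 2.65], [-2.68, 2.68]. Speed limits (rad/s): [2.57, 2.57, 3.01, 3.14, 3.14, 3.14].

### API

Orientations are given as a unit quaternion [w, x, y, z].
In Python, from cell import robot gives the robot as it stands. The module is installed in compiled form; this text tells all that it offers.
- The arm moves only by the shell command python3 -m creep 'ROWS' [OPENING] [FORCE]. ROWS is JSON, one flat list of numbers, 4 for each row, row after row: the shift along the world's x, y, z in cm, then the turn about the world's z in degrees. A call has 1 to 5 rows; each row is the pose to reach, as a shift and turn from the pose measured when the call began; what a row does not reach only later rows make up. A row lasts 1/8 s, in which the tool goes at most 62.5 mm and 10.7 degrees, less where a joint would pass 70% of its speed; a pose out of reach is approached as far as the arm can. A call with a gripper value outside its range is refused whole. OPENING is the gripper command: -1 is shut, 1 is fully open, values between are in proportion, set as the call begins (- or left out, the last holds). The fingers move at their own pace and stop on an object; FORCE is the grip in N (left out, the last holds). Time passes only in rows, so rows that repeat a pose let the fingers close. It gives the time, the measured TCP pose, the force and the opening at its end, in the units of the state.
- robot.observe(): the state, without advancing time (a new reading comes with each control period).
- robot.capture(name): name is "scene" or "side" or "wrist"; returns (picture, depth): 400x640x3 uint8, red, green, blue; 400x640 float32, mm along the optical axis (not along the pixel's ray), 0 where there is no reading.
- robot.camera_info(name): a dict with "vertical_fov" (degrees; the focal length in pixels is half the picture's height over the tangent of half this angle, whatever the lens; pixels are square), "cx", "cy" (the principal point, pixels), "world_from_camera" (4x4, takes a point from camera to world coordinates). Camera axes: x right, y down, z forward; pixel columns grow to the right and rows downward; lengths in mm; the calibration is good to about 2 mm. A picture is of the moment at which its call begins: read the wrist's pose just before it. camera_info takes no time and is no camera call; for the wrist camera it gives the pose at the moment of the call.
- robot.job_done(): hands the job in, once; it reports no verdict.
Trained networks look in the newest picture that a camera, given by its name, has taken for a name from the list of things; names that differ only in an ending like _2 or _b are one class to them, and where a whole thing is asked for, a point or a joint stands for the part that bears it (a point fixed in the world has none). Each returns a list of dicts, best first, with "conf" (0 to 1); they miss things now and then, are a little off and sometimes report something else, mostly with a low value. They report only what shows in the picture. A call takes as long as a camera call.
- robot.boxes_of(camera, name): "box" ([centre column, centre row, width, height] in pixels, round what is visible of it).
The state is a dict: "clock": time; "q": joint angles; "joint_vel": joint speeds; "effort": joint torques, N m; "position": TCP position; "orientation": TCP orientation; "contact_force": force on the tool from outside, world axes, zero at the start; "ft_torque": the same for the moment, N m; "gripper_width": finger opening in mm.
Only numpy, scipy, OpenCV 4.12 (cv2) and the standard library are available. Lean on these libraries where they do the work, as an engineer would, in place of code of your own. Each camera call takes 0.05 s, during which the arm holds its last target.

### The job

Of the three look-alike orange caps on the black mat, take the middle-sized one, which is the one that fits the label-roll spindle, and press it straight down onto the spindle until it clicks and sits fully home, flat on the blue hub. Keep pressing it down firmly after the click, and finish like that, with the gripper still on the cap and pushing it against the hub: do not let go. Leave the two other caps, the flask and the small carton where they are.

Things in the scene. Friction and masses are not known exactly. Their poses are not given: they have to be found in the camera images.
- mat: Black rubber mat, fixed on the bench, 120 mm (its x) by 310 mm (its y) and 4 mm thick; origin at the centre of its underside. The three caps stand on it in a row along its y, about 95 mm apart, in any order.
- cap_mid_center (a point): Orange plastic snap cap, a plain upright cylinder 46 mm across and 52 mm tall, closed on top, open underneath, standing mouth down on the mat; bore entrance inside it 26 mm across at its narrowest (a rounded bead that starts at the lower rim and is narrowest 5 mm above it); cavity 36 mm deep. This is the cap that fits. About 55 g. The point is its centre, half-way up (26 mm above its lower rim); z is its axis.
- cap_small_center (a point): Orange plastic snap cap, a plain upright cylinder 36 mm across and 52 mm tall, closed on top, open underneath, standing mouth down on the mat; bore entrance inside it 18 mm across at its narrowest, too narrow for the spindle. The point is its centre, half-way up (26 mm above its lower rim); z is its axis.
- cap_large_center (a point): Orange plastic snap cap, a plain upright cylinder 58 mm across and 52 mm tall, closed on top, open underneath, standing mouth down on the mat; bore entrance inside it 36 mm across at its narrowest, too wide to be held by it. The point is its centre, half-way up (26 mm above its lower rim); z is its axis.
- hub: Blue flat hub flange, 54 mm across, on top of the white paper label roll (110 mm across, its top 74 mm above the bench) of the fixed stand. The origin is the centre of the hub's upper face, 82 mm above the bench, on which the cap's lower rim comes to rest; z is the upright spindle axis. When home, the cap's centre is 26 mm above it. The cap turns freely about the axis, so its yaw does not matter. The hub and stand are rigid.
- nose_tip (a point): Tip of the aluminium spindle nose, 28 mm above the hub: 24 mm thick, its top 10 mm tapering to 11 mm. Four sprung balls 11.5 mm above the hub stand out to 30 mm across. The cap meets them with its rim 12 mm above the hub: resistance rises to 6-12 N, drops at about 6 mm (the click), then they draw it down with up to 8 N. Home on the hub they push neither way; only the robot then presses it.
- flask_center (a point): Bystander: green glass drinking bottle with a steel cap, 64 mm across, 190 mm tall; the point is its centre, 95 mm up.
- carton_center (a point): Bystander: small brown carton 100 x 70 x 50 mm; the point is its centre, 25 mm up.

How it is judged:
By the outcome, as a careful person would: the job done as asked, in the order asked, and still so for the second after the job is handed in, while the arm keeps its last pose, push and grip.
It also fails if it takes over 40 s, if anything falls off the work surface, if the arm or the gripper's body presses on something with over 40 N, if the wrist force passes 120 N, or if a joint passes its speed limit or range.

## Working session

There is one attempt and no reset: what is moved stays moved. The work goes in short steps, Python scripts to look and compute and a shell command to move; the robot and the scene stay as the last step left them, time stands still between calls to the robot, and variables do not carry over. Pictures are saved under pics/ and viewed, and the job is handed in when it is done.

```bash
mkdir -p pics; cat > h.py <<'E'
import numpy as np, cv2
from cell import robot
def snap(n,f):
    im,d=robot.capture(n); np.save(f'pics/{f}.npy',d); cv2.imwrite(f'pics/{f}.png',im[:,:,::-1]); return im,d
def P(n,d,T=None):
    i=robot.camera_info(n); T=np.array(i["world_from_camera"])
    f=200/np.tan(np.radians(i["vertical_fov"])/2)
    v,u=np.mgrid[0:400,0:640]
    p=np.stack([(u-i["cx"])/f*d,(v-i["cy"])/f*d,d,np.ones_like(d)],-1)
    return (p@T.T)[...,:3]
E
python3 - <<'E'
from h import *
print(robot.observe())
for n in ["scene","side","wrist"]:
    im,d=snap(n,n+"0"); p=P(n,d); np.save(f'pics/{n}0P.npy',p)
    if n!="wrist":
        for o in ["cap_mid_center","hub","nose_tip"]:
            for b in robot.boxes_of(n,o)[:3]: print(n,o,np.round(b["box"],1),round(b["conf"],2))
E
```

```text
{'clock': 0.0, 'q': array([-1.26113055e-01,  2.21221354e-01,  1.52762494e+00, -1.73776826e-05,
        1.39468175e+00, -1.26091456e-01]), 'joint_vel': array([ 2.88369445e-05,  1.54943662e-04, -1.47556932e-03, -2.97377185e-03,
       -1.10698231e-04, -2.43274876e-04]), 'effort': array([-1.67445501e-05, -4.94609964e+01, -3.87383544e+01,  6.99962187e-02,
        5.70271199e-02, -1.42064664e-04]), 'position': array([6.24377732e+02, 6.09984644e-02, 2.21432886e+02]), 'orientation': array([ 0.49945798,  0.49958047,  0.50053228, -0.50042833]), 'contact_force': array([ 0.03572816, -0.53038121,  0.3163886 ]), 'ft_torque': array([-0.05741388, -0.02123449, -0.0026796 ]), 'gripper_width': 87.02241953278036}
scene cap_mid_center [202.6 264.5  23.9  21. ] 0.67
scene hub [318.2 177.1  17.1   8.2] 0.61
scene nose_tip [318.1 187.4  44.1  42.8] 0.77
side cap_mid_center [357.1 150.1  13.6  14.7] 0.54
side hub [341.6 239.6  19.8  10.2] 0.6
side nose_tip [341.6 250.2  47.4  51.1] 0.83
```

```bash
python3 - <<'E'
import cv2,numpy as np
a=[cv2.imread(f'pics/{n}0.png') for n in ("scene","side")]
cv2.imwrite('pics/both.png',cv2.resize(np.vstack(a),(480,600)))
E
```

```text
(no output)
```

View pics/scene0.png

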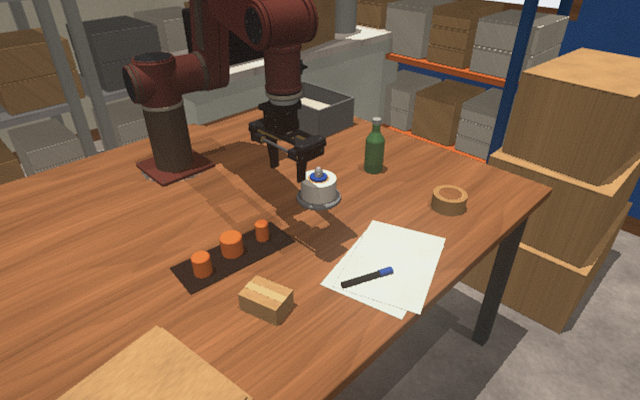

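View pics/side0.png

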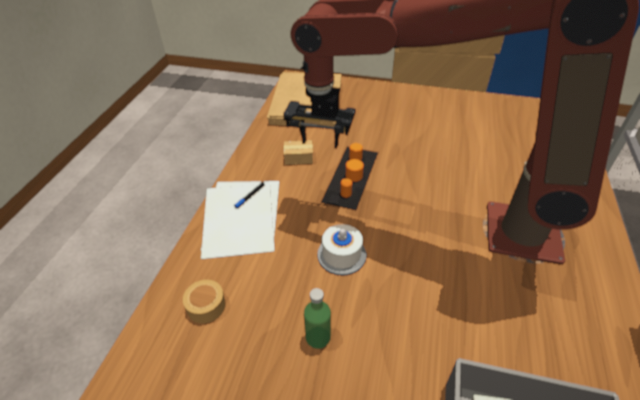

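View pics/wrist0.png

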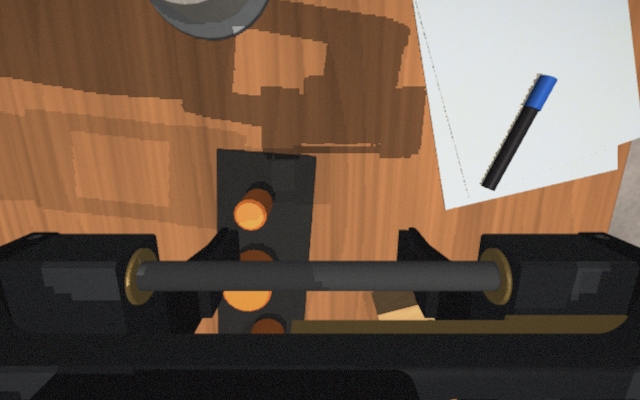

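The scene view shows the mat with the caps at (202,264), (231,244, the widest) and (262,231, the narrowest). The spindle is at (318,175), the flask at (374,150) and the carton at (266,299). The side view agrees, so the middle-sized cap should be the one at (202,264), next to the carton. I'll check that by measuring the diameters.

```bash
cat > m.py <<'E'
from h import *
import sys
from scipy.optimize import least_squares
def circ(xy,r=None):
    c0=xy.mean(0)
    if r: s=least_squares(lambda c:np.hypot(*(xy-c).T)-r,c0,loss='soft_l1'); return s.x,r
    s=least_squares(lambda c:np.hypot(*(xy-c[:2]).T)-c[2],[*c0,20],loss='soft_l1'); return s.x[:2],s.x[2]
E
python3 - <<'E'
from m import *
for n in ["scene","side","wrist"]:
    im=cv2.imread(f'pics/{n}0.png'); p=np.load(f'pics/{n}0P.npy'); d=np.load(f'pics/{n}0.npy')
    h=cv2.cvtColor(im,cv2.COLOR_BGR2HSV)
    m=((h[...,0]<12)&(h[...,1]>190)&(h[...,2]>90)&(d>0)&(p[...,2]>15)&(p[...,2]<75)&(p[...,0]>300)).astype(np.uint8)
    k,l,s,c=cv2.connectedComponentsWithStats(m)
    for i in range(1,k):
        if s[i,4]<40: continue
        q=p[l==i]; t=q[q[:,2]>np.percentile(q[:,2],90)-4]
        side=q[(q[:,2]<46)]
        print(n,c[i].round(),s[i,4],"ztop",np.percentile(q[:,2],95).round(1),"topmid",((t.max(0)+t.min(0))/2).round(1),"ext",np.ptp(t,axis=0).round(1), [np.round(x,1) for x in circ(side[:,:2])] if len(side)>20 else '')
    mb=((h[...,0]>100)&(h[...,0]<130)&(h[...,1]>120)&(d>0)&(p[...,2]>70)&(p[...,2]<95)&(abs(p[...,0]-620)<350))
    q=p[mb]
    if len(q)>5: print(n,'hub',len(q),np.median(q[:,2]),((q.max(0)+q.min(0))/2).round(1),np.ptp(q,axis=0).round(1))
    mm=(d>0)&(p[...,2]>98)&(p[...,2]<125)
    if len(q)>5:
        c=(q.max(0)+q.min(0))/2
        w=mm&(np.hypot(p[...,0]-c[0],p[...,1]-c[1])<25); print('nose',w.sum(),p[w].mean(0).round(1),p[w].max(0).round(1))
        r=(d>0)&(abs(p[...,2]-74)<3)&(np.hypot(p[...,0]-c[0],p[...,1]-c[1])<70);q=p[r];print('roll',((q.max(0)+q.min(0))/2).round(1),np.ptp(q,axis=0).round(1))
        r=(d>0)&(abs(p[...,2]-40)<25)&(np.hypot(p[...,0]-c[0],p[...,1]-c[1])<75);q=p[r];print('rollside',len(q),[np.round(x,1) for x in circ(q[:,:2],55)],[np.round(x,1) for x in circ(q[:,:2])])
E
```

```text
scene hub 139 82.77435251943359 [508.9 865.   82.6] [  60.6 1355.8   24.5]<stdin>:18: RuntimeWarning: Mean of empty slice.
  ret = um.true_divide(
Traceback (most recent call last):
ValueError: zero-size array to reduction operation maximum which has no identity
```

```bash
python3 - <<'E'
from m import *
for n,hp,cp in [("scene",(318,177),[(202,264),(231,244),(262,231)]),("side",(342,239),[(357,151),(355,170),(346,187)])]:
    im=cv2.imread(f'pics/{n}0.png'); p=np.load(f'pics/{n}0P.npy'); d=np.load(f'pics/{n}0.npy')
    h=cv2.cvtColor(im,cv2.COLOR_BGR2HSV)
    for u,v in cp: print(n,(u,v),h[v,u],p[v,u].round(1))
    hh=h[hp[1]-6:hp[1]+7:3,hp[0]-9:hp[0]+10:6]
    m=((h[...,0]<14)&(h[...,1]>170)&(d>0)&(p[...,2]>15)&(p[...,2]<75)).astype(np.uint8)
    win=np.zeros_like(m); 
    for u,v in cp: win[v-16:v+17,u-16:u+17]=1
    k,l,s,c=cv2.connectedComponentsWithStats(m*win)
    for i in range(1,k):
        if s[i,4]<40: continue
        q=p[l==i]; t=q[q[:,2]>52]; side=q[(q[:,2]<48)]
        print(n,c[i].round(),s[i],"ztop",np.percentile(q[:,2],95).round(1),"topmid",((t.max(0)+t.min(0))/2).round(1),"ext",np.ptp(t,axis=0).round(1), [np.round(x,1) for x in circ(side[:,:2])] if len(side)>20 else '')
    w=np.zeros(d.shape,bool); w[hp[1]-14:hp[1]+35,hp[0]-26:hp[0]+27]=1; w&=d>0
    q=p[w]
    for lo,hi in [(77,88),(95,112),(70,77),(15,70)]:
        t=q[(q[:,2]>lo)&(q[:,2]<hi)]
        if len(t)<5: print(lo,len(t)); continue
        print(lo,len(t),np.median(t[:,2]).round(1),((t.max(0)+t.min(0))/2).round(1),np.ptp(t,axis=0).round(1),t.mean(0).round(1))
        if lo==15: print([np.round(x,1) for x in circ(t[:,:2],55)])
E
```

```text
scene (202, 264) [ 10 180 132] [ 575.8 -237.1   48. ]
scene (231, 244) [ 10 181 158] [ 563.6 -145.1   49.7]
scene (262, 231) [ 10 171 137] [565.7 -48.4  40.2]
scene [261. 229.] [255 219  14  20 222] ztop 58.2 topmid [553.  -40.9  56.4] ext [35.1 30.8  8.1] [array([551., -38.]), np.float64(17.4)]
scene [231. 242.] [220 230  24  26 488] ztop 58.4 topmid [ 545.5 -133.3   56.2] ext [53.9 53.2  8.3] [array([ 540.9, -130.3]), np.float64(28.8)]
scene [201. 262.] [191 251  21  24 398] ztop 58.3 topmid [ 559.  -230.1   56.5] ext [44.1 42.7  8.8] [array([ 554.9, -227.9]), np.float64(22.3)]
77 142 82.1 [515.5 211.5  82.5] [102.9 103.   11. ] [517.9 207.6  81.7]
95 47 101.6 [514.4 212.2 103. ] [18.9 25.2 15.3] [516.  210.5 102. ]
70 334 74.8 [510.1 214.8  73.5] [114.3 112.9   7. ] [525.4 208.3  74.6]
15 556 41.9 [520.  208.6  42.5] [116.9 119.5  54.9] [541.7 185.6  41.9]
[array([510.6, 215.9]), np.int64(55)]
side (357, 151) [ 14 213 176] [ 545.5 -209.8   50.2]
side (355, 170) [ 14 208 196] [ 532.4 -102.7   55.1]
side (346, 187) [ 13 216 151] [546.2 -23.7  46.9]
side [356. 154.] [349 149  14  10  93] ztop 51.2 topmid [ 554.1 -205.7   52.7] ext [31.4  6.5  1.2] [array([ 553.4, -229.1]), np.float64(22.5)]
side [354. 173.] [346 166  17  14 136] ztop 48.9 topmid [ 565.9 -118.8   52.7] ext [0. 0. 0.] [array([ 540.2, -131.7]), np.float64(28.2)]
side [346. 189.] [341 181  11  14 100] ztop 53.9 topmid [548.7 -30.4  55.4] ext [33.  18.2  6.6] [array([549. , -39.1]), np.float64(17.3)]
77 351 80.1 [509.3 217.3  82.4] [105.3 108.4  10.8] [507.3 221.2  80.9]
95 56 104.1 [509.4 218.1 103.6] [24.  20.  15.9] [508.8 220.2 103.6]
70 548 75.1 [509.4 215.   73.5] [108.6 112.2   6.9] [509.1 221.3  74.9]
15 571 37.8 [508.3 229.3  42.5] [133.9 109.7  54.8] [501.5 255.5  38.5]
[array([509.8, 214. ]), np.int64(55)]
```

```bash
python3 - <<'E'
from m import *
for n in("scene","side"):
    p=np.load(f'pics/{n}0P.npy');im=cv2.imread(f'pics/{n}0.png'); d=np.load(f'pics/{n}0.npy')
    for o,lo,hi in(("flask_center",20,130),("carton_center",8,60),("mat",-5,8)):
        robot.capture(n) if 0 else None
        r=robot.boxes_of(n,o)
        if not r: print(n,o,'none');continue
        b=r[0]["box"]; u,v,w,h=b
        q=p[int(v-h/2):int(v+h/2)+1,int(u-w/2):int(u+w/2)+1].reshape(-1,3); q=q[(q[:,2]>lo)&(q[:,2]<hi)]
        print(n,o,np.round(b),round(r[0]["conf"],2),q.min(0).round(),q.max(0).round(), [x.round(1) for x in circ(q[:,:2])] if o[0]=='f' else '')
o=robot.observe();print(o["clock"],o["position"])
E
```

```text
scene flask_center [374. 145.  19.  57.] 0.81 [489. 442.  20.] [549. 498. 130.] [array([515.1, 477.6]), np.float64(30.7)]
scene carton_center [264. 301.  59.  51.] 0.97 [ 699. -235.    8.] [ 813. -138.   55.] 
scene mat [233. 258. 122.  74.] 0.6 [ 298. -324.   -4.] [757.  74.   8.] 
side flask_center [351. 172.  15.  24.] 0.65 [ 522. -163.   20.] [568. -29.  63.] [array([ 542.1, -122.4]), np.float64(20.9)]
side carton_center [299. 151.  34.  27.] 0.62 [ 696. -279.    8.] [ 828. -134.   59.] 
side mat [349. 180.  55.  68.] 0.95 [ 439. -322.   -5.] [692.  67.   8.] 
0.75 [6.25004341e+02 1.72282955e-02 2.22584897e+02]
```

The middle-sized cap is at (554, -228.5): its fitted radius is 22.4 and the other two are 28.5 and 17.4. The hub is at about (510.5, 215). The flask, at (515, 478), and the carton, at x > 699, are both clear of the path. I'll move above the cap now.

```bash
python3 -m creep '[-1.8,-5.7,-2,0,-3.6,-11.4,-4,0,-5.3,-17.1,-6,0,-7.1,-22.8,-8,0,-7.1,-22.8,-8,0]' 1 60; python3 - <<'E'
from m import *
im,d=snap("wrist","w1"); p=P("wrist",d); np.save('pics/w1P.npy',p); print(robot.observe()["position"])
E
```

```text
clock: 1.38
position: [551.5, -231.2, 140.6]
orientation: [-0.498, -0.501, -0.5, 0.502]
contact_force: [0.4, 0.8, 0.1]
gripper_width: 86.9
[ 552.6890654  -229.6421602   141.57232898]
```

View pics/w1.png

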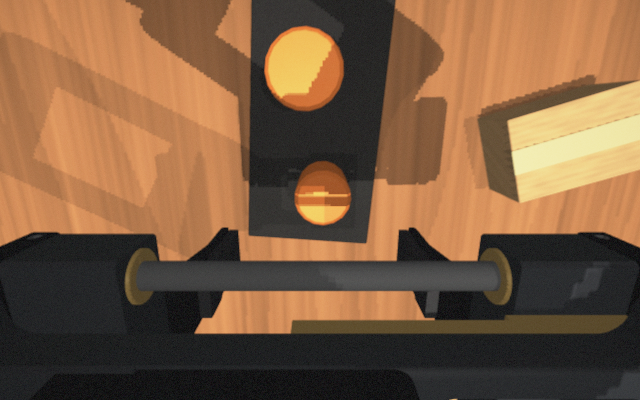

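The wrist view shows the target cap at (322,195), between and ahead of the open fingers. The large cap is at (304,68), and the carton is at right. Next I'll measure the target cap from this closer view.

```bash
python3 - <<'E'
from m import *
p=np.load('pics/w1P.npy');im=cv2.imread('pics/w1.png');h=cv2.cvtColor(im,cv2.COLOR_BGR2HSV);d=np.load('pics/w1.npy')
m=((h[...,0]<20)&(h[...,1]>150)&(d>0)&(p[...,2]>48)&(p[...,2]<65)).astype(np.uint8)
k,l,s,c=cv2.connectedComponentsWithStats(m)
for i in range(1,k):
    if s[i,4]<300: continue
    q=p[l==i];t=q[abs(q[:,2]-np.median(q[:,2]))<3]
    pts=t[:,:2].astype(np.float32)
    print(s[i],np.median(q[:,2]),((t.max(0)+t.min(0))/2).round(1),np.ptp(t,axis=0).round(1),cv2.minEnclosingCircle(pts))
print(robot.camera_info("wrist")["world_from_camera"])
o=robot.observe();print(o["position"],o["gripper_width"],o["contact_force"])
E
```

```text
[ 265   27   79   84 2413] 55.80502431255286 [ 542.3 -129.4   55.5] [57.2 56.6  5.4] ((542.1123657226562, -129.24424743652344), 28.929546356201172)
[ 295  169   56   56 2072] 55.796208636280994 [ 555.8 -226.7   55.6] [44.8 44.9  5.5] ((555.7302856445312, -226.54226684570312), 22.77250862121582)
[[ 9.99990025e-01 -3.25921676e-03 -3.05404116e-03  5.52969096e+02]
 [-3.95237844e-03 -9.64195733e-01 -2.65162152e-01 -1.56931883e+02]
 [-2.08047253e-03  2.65171578e-01 -9.64198997e-01  3.03015412e+02]
 [ 0.00000000e+00  0.00000000e+00  0.00000000e+00  1.00000000e+00]]
[ 552.6890654  -229.6421602   141.57232898] 87.03989170407696 [ 1.59691072  0.98565995 -0.03713217]
```

It measures 22.8 mm in radius with its top at 55.8, so this is the right cap. I'll go down and grip it.

```bash
python3 -m creep '[0.3,0.2,-4,0,0.3,0.2,-8,0,0.3,0.2,-11,0,0.3,0.2,-12.7,0,0.3,0.2,-12.7,0]' 1 60; python3 - <<'E'
from m import *
o=robot.observe();print(o["position"],o["gripper_width"],o["contact_force"])
E
```

```text
clock: 2.05
position: [555.5, -226.4, 13.9]
orientation: [-0.498, -0.5, -0.501, 0.501]
contact_force: [-0.8, -0.0, -0.2]
gripper_width: 87.2
[ 555.52156038 -226.41216658   13.88721057] 87.16658245287034 [-0.79559023 -0.01413819 -0.24659051]
```

```bash
python3 -m creep '[0,0,0,0,0,0,0,0,0,0,0,0,0,0,0,0]' -1 60; python3 - <<'E'
from m import *
snap("side","s2"); im,d=snap("scene","sc2")
o=robot.observe();print(o["position"],o["gripper_width"],o["contact_force"])
cv2.imwrite('pics/sc2z.png',cv2.resize(im[180:320,150:350,::-1],(800,560)))
E
```

```text
clock: 2.55
position: [555.8, -226.6, 14.4]
orientation: [-0.498, -0.501, -0.5, 0.501]
contact_force: [0.1, -0.2, 0.1]
gripper_width: 54.6
[ 555.57198698 -226.54269026   14.11151855] 46.51720383064968 [-1.09417709 -0.111087    0.38688369]
```

View pics/sc2z.png

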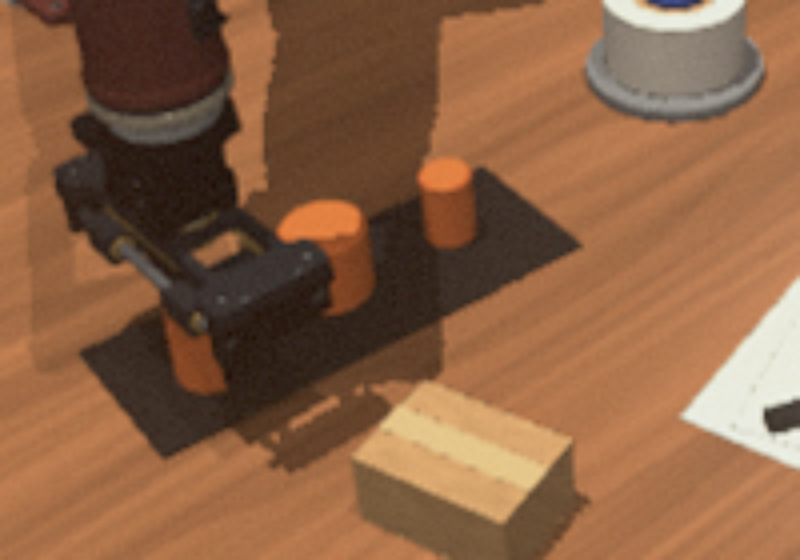

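Gripped: the opening reads 46.5 mm and the force is near zero. The other caps and the carton are untouched. I'll lift the cap and move toward the spindle.

```bash
python3 -m creep '[0,0,0,0,0,0,2,0,0,0,8,0,0,0,14,0,0,0,18,0]' -1 60 && python3 -m creep '[-0.9,6.2,0,0,-1.8,12.4,0,0,-2.7,18.6,0,0,-3.6,24.8,0,0,-4.5,30,0,0]' -1 60;python3 - <<'E'
from m import *
o=robot.observe();print(o["position"],o["gripper_width"],o["contact_force"])
im,d=snap("wrist","w3"); p=P("wrist",d); np.save('pics/w3P.npy',p)
o=robot.observe();print(o["position"],o["gripper_width"],o["contact_force"])
E
```

```text
clock: 3.28
position: [556.7, -227.1, 199.4]
orientation: [0.5, 0.501, 0.499, -0.5]
contact_force: [0.1, 0.8, -0.9]
gripper_width: 44.7
clock: 3.9
position: [511.3, 75.0, 201.1]
orientation: [0.501, 0.501, 0.498, -0.5]
contact_force: [0.4, 0.2, -0.6]
gripper_width: 44.8
[511.30447909  75.00776574 201.06118729] 44.82338537084292 [ 0.36108968  0.18329787 -0.56733542]
[509.8680137   80.56299473 200.95510327] 45.15386895523964 [-2.68390936  5.11908767 -0.40566015]
```

View pics/w3.png

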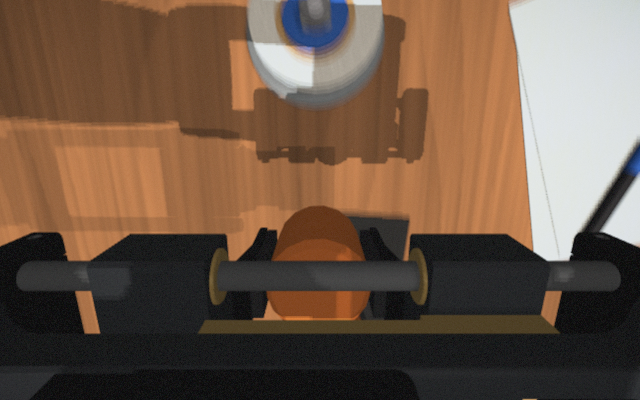

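The cap is held between the fingers at (318,265). The spindle nose is near the top edge at (316,8), and that frame was blurred by motion. I'll settle a little closer and take the picture again.

```bash
python3 -m creep '[0,2,0,0,0,3,0,0,0,3,0,0,0,3,0,0]' -1 60;python3 - <<'E'
from m import *
im,d=snap("wrist","w4"); p=P("wrist",d); np.save('pics/w4P.npy',p)
o=robot.observe();print(o["position"],o["orientation"],o["gripper_width"],o["contact_force"])
h=cv2.cvtColor(im[:,:,::-1].copy(),cv2.COLOR_BGR2HSV)
reg=(d>0)&(np.hypot(p[...,0]-510,p[...,1]-215)<75)
blue=reg&(h[...,0]>105)&(h[...,0]<130)&(h[...,1]>120)&(abs(p[...,2]-82)<6)
q=p[blue]; print('blue',len(q),np.median(q[:,2]),cv2.minEnclosingCircle(q[:,:2].astype(np.float32)))
q=p[reg&(p[...,2]>104)&(p[...,2]<116)&(np.hypot(p[...,0]-510,p[...,1]-215)<22)];print('tip',len(q),np.median(q[:,2]),((q.max(0)+q.min(0))/2).round(1),np.ptp(q,axis=0).round(1))
q=p[reg&(abs(p[...,2]-74.5)<3)];print('roll',len(q),np.median(q[:,2]),((q.max(0)+q.min(0))/2).round(1),np.ptp(q,axis=0).round(1),cv2.minEnclosingCircle(q[:,:2].astype(np.float32)))
# held cap
m=(h[...,0]<14)&(h[...,1]>170)&(d>0)&(p[...,2]>150)
q=p[m]; print('cap',len(q),q.min(0).round(1),q.max(0).round(1))
s=q[q[:,2]<np.percentile(q[:,2],95)-8]; print(len(s), circ(s[:,:2],23), circ(s[:,:2]))
E
```

```text
clock: 4.45
position: [510.0, 109.6, 201.1]
orientation: [0.5, 0.502, 0.5, -0.499]
contact_force: [0.0, 0.3, -0.4]
gripper_width: 44.6
[510.01973652 109.5555695  200.96141351] [ 0.49959789  0.50163659  0.50010896 -0.49865189] 45.17817787779569 [-0.05093783  0.51221297 -1.21809559]
blue 2414 81.09391989135915 ((509.9668273925781, 214.6744384765625), 26.436067581176758)
tip 439 107.96589786859033 [510.3 215.  107.2] [17.3 16.9  6.4]
roll 10192 73.1318528273668 [510.3 213.8  74.4] [109.5 107.4   5.7] ((510.28082275390625, 214.88690185546875), 54.787418365478516)
cap 6381 [424.5  91.5 192.3] [531.8 146.6 279.7]
2084 (array([509.80345343, 107.36937726]), 23) (array([509.79644404, 107.76525595]), np.float64(22.649492598472218))
```

View pics/w4.png

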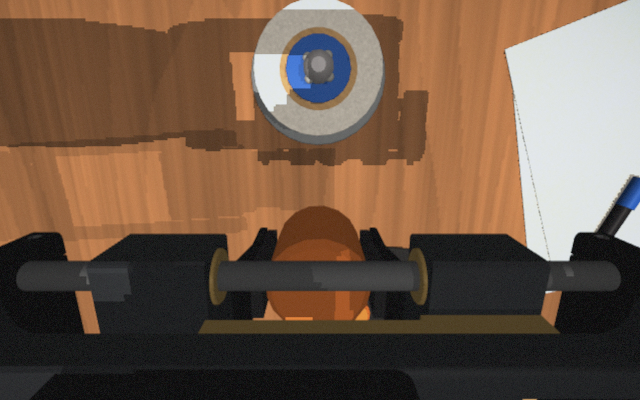

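Clean view: the nose is at (318,66) and the hub centre is at (510.2, 214.9), which agrees with the fixed cameras. Before coming down I'll refine where the held cap sits.

```bash
python3 - <<'E'
from m import *
pos=[]
for k in range(3):
    im,d=robot.capture("wrist"); p=P("wrist",d)
    h=cv2.cvtColor(im[:,:,::-1].copy(),cv2.COLOR_BGR2HSV)
    o=robot.observe();pos.append(o["position"])
    m=np.zeros(d.shape,bool); m[205:262,270:368]=1
    m&=(h[...,0]<14)&(h[...,1]>150)&(d>0)&(p[...,2]>185)&(p[...,2]<250)&(abs(p[...,0]-510)<24)
    q=p[m]
    print(len(q),q[:,2].min().round(1),q[:,2].max().round(1),q[:,1].max().round(1),end=' ')
    for lo,hi in((190,205),(205,215),(215,230),(230,240)):
        s=q[(q[:,2]>lo)&(q[:,2]<hi)]
        if len(s)>30: print((lo,len(s)),circ(s[:,:2],23)[0].round(1),s[:,1].max().round(1),end=' ')
    R=p[(d>0)&(h[...,0]>105)&(h[...,0]<130)&(h[...,1]>120)&(abs(p[...,2]-82)<6)&(np.hypot(p[...,0]-510,p[...,1]-215)<40)]
    print('hub',cv2.minEnclosingCircle(R[:,:2].astype(np.float32))[0])
print(np.mean(pos,0),np.std(pos,0))
snap("scene","sc5");p=P("scene",np.load("pics/sc5.npy"));im=cv2.imread("pics/sc5.png");h=cv2.cvtColor(im,cv2.COLOR_BGR2HSV)
m=(h[...,0]<14)&(h[...,1]>150)&(p[...,2]>185)&(p[...,2]<240)&(np.hypot(p[...,0]-510,p[...,1]-109)<30)
q=p[m];print(len(q),q.min(0).round(1),q.max(0).round(1),circ(q[:,:2],23)[0] if len(q)>20 else'')
cv2.imwrite("pics/sc5z.png",cv2.resize(im[60:220,220:420],(800,640)[:2] if 0 else (750,600)))
E
```

```text
3932 190.7 243.9 131.1 (190, 521) [509.9 107.5] 131.0 (205, 482) [509.8 107.4] 131.0 (215, 887) [509.7 107.4] 131.1 (230, 976) [509.7 107.1] 131.0 hub (509.96484375, 214.70677185058594)
3947 190.2 243.8 131.3 (190, 525) [509.9 107.6] 131.1 (205, 484) [509.8 107.5] 131.3 (215, 896) [509.7 107.5] 131.1 (230, 972) [509.7 107.2] 131.0 hub (509.876953125, 214.8621826171875)
3938 190.5 243.7 131.2 (190, 529) [509.9 107.7] 131.1 (205, 475) [509.8 107.6] 131.1 (215, 902) [509.7 107.6] 131.2 (230, 990) [509.7 107.3] 131.1 hub (509.8984680175781, 214.9969024658203)
[509.96048287 109.68927765 200.85372043] [0.01018577 0.07551955 0.01819409]
198 [481.2  82.7 191.7] [535.7 120.3 239.6] [509.65530542 108.8394079 ]
```

View pics/sc5z.png

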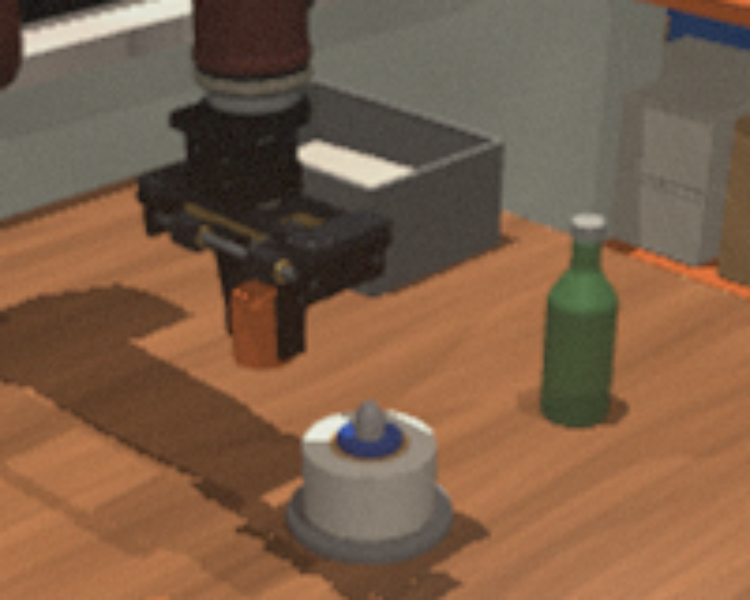

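The wrist view and the TCP readings disagree by about 2 mm in y on where the cap sits in the grip. I'll drop closer to the hub's depth and compare again.

```bash
python3 -m creep '[0,0,-4,0,0,0,-7,0,0,0,-7,0,0,0,-7,0]' -1 60;python3 - <<'E'
from m import *
pos=[]
for k in range(2):
    im,d=robot.capture("wrist"); p=P("wrist",d)
    h=cv2.cvtColor(im[:,:,::-1].copy(),cv2.COLOR_BGR2HSV)
    o=robot.observe();pos.append(o["position"])
    m=np.zeros(d.shape,bool); m[205:262,270:368]=1
    m&=(h[...,0]<14)&(h[...,1]>150)&(d>0)&(p[...,2]>115)&(p[...,2]<180)&(abs(p[...,0]-510)<24)
    q=p[m]
    print(len(q),circ(q[:,:2],23)[0].round(1),end=' ')
    c=np.hypot(p[...,0]-510,p[...,1]-215)
    R=p[(d>0)&(h[...,0]>105)&(h[...,0]<130)&(h[...,1]>120)&(abs(p[...,2]-82)<6)&(c<40)]
    print('hub',cv2.minEnclosingCircle(R[:,:2].astype(np.float32)),np.median(R[:,2]))
    T=p[(d>0)&(p[...,2]>106)&(p[...,2]<116)&(c<20)]; print('tip',len(T),((T.max(0)+T.min(0))/2).round(1),np.ptp(T,axis=0).round(1))
    T=p[(d>0)&(abs(p[...,2]-74)<4)&(c<60)]; print('roll',len(T),cv2.minEnclosingCircle(T[:,:2].astype(np.float32)))
cv2.imwrite('pics/w6.png',im[:,:,::-1])
print(np.mean(pos,0))
E
```

```text
clock: 5.2
position: [510.7, 109.8, 132.0]
orientation: [0.5, 0.502, 0.5, -0.498]
contact_force: [-0.2, 0.4, -0.3]
gripper_width: 44.9
3940 [510.9 107.2] hub ((510.66204833984375, 214.7806396484375), 26.579002380371094) 81.68484272788075
tip 698 [510.7 214.7 108.7] [15.7 17.4  5.4]
roll 14243 ((510.88397216796875, 215.0826873779297), 54.94889450073242)
3943 [511.  107.2] hub ((510.1296691894531, 214.76174926757812), 26.7022705078125) 81.31860137880476
tip 666 [510.6 214.7 108.7] [15.2 15.5  5.4]
roll 14215 ((510.2440185546875, 215.0350341796875), 55.085445404052734)
[511.22030753 109.93727071 132.64036198]
```

View pics/w6.png

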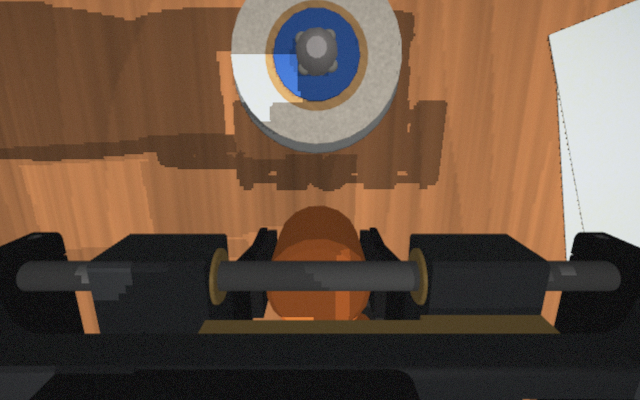

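The hub reads the same at both heights (y 214.8) and the cap axis is at y 107.2, so the shift to make is +10.75 cm in y. The fixed cameras' displacement says the same. I'll move over the spindle.

```bash
python3 -m creep '[0,3.5,1.5,0,0,7.5,1.5,0,-0.05,10.7,1.5,0,-0.05,10.7,1.5,0,-0.05,10.7,1.5,0]' -1 60;python3 - <<'E'
from m import *
for n in("scene","side"):
    im,d=snap(n,n+"7")
o=robot.observe();print(o["position"],o["contact_force"],o["ft_torque"])
a=cv2.imread('pics/scene7.png')[130:220,270:370];b=cv2.imread('pics/side7.png')[185:285,290:400]
cv2.imwrite('pics/z7.png',np.hstack([cv2.resize(a,(400,400)),cv2.resize(b,(400,400))]))
E
```

```text
clock: 5.92
position: [511.2, 216.7, 148.6]
orientation: [0.501, 0.503, 0.499, -0.497]
contact_force: [-0.8, -0.2, -1.1]
gripper_width: 44.8
[511.12181354 216.10336536 148.16624618] [0.61739822 0.10234254 0.56184338] [-0.02283966  0.03256385  0.01145363]
```

View pics/z7.png

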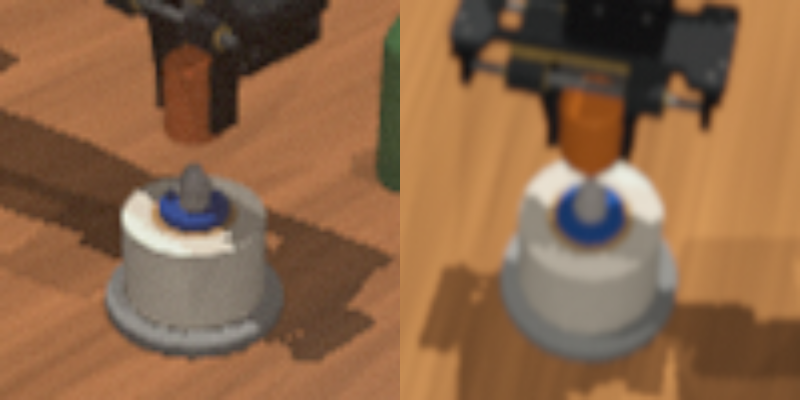

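Both views show the cap right above the nose; in the scene view it looks slightly left. I'll check that numerically.

```bash
python3 - <<'E'
from m import *
for n in("scene","side"):
    d=np.load(f"pics/{n}7.npy"); p=P(n,d); h=cv2.cvtColor(cv2.imread(f"pics/{n}7.png"),cv2.COLOR_BGR2HSV)
    c=np.hypot(p[...,0]-510,p[...,1]-215)
    m=(h[...,0]<15)&(h[...,1]>150)&(c<27)&(p[...,2]>140)&(p[...,2]<190)
    q=p[m]; print(n,'cap',len(q),circ(q[:,:2],23)[0].round(1),q.min(0).round(1))
    m=(c<70)&(p[...,2]>25)&(p[...,2]<68); q=p[m]; print('roll',len(q),circ(q[:,:2],55)[0].round(1))
    m=(c<16)&(p[...,2]>88)&(p[...,2]<98); q=p[m]; print('shaft',len(q),circ(q[:,:2],12)[0].round(1) if len(q)>5 else '')
E
```

```text
scene cap 181 [511.6 216.2] [485.2 188.9 140.3]
roll 428 [510.5 215.9]
shaft 23 [511.4 215.4]
side cap 227 [510.5 213.6] [485.8 208.9 142.8]
roll 358 [509.8 213.8]
shaft 19 [508.5 215. ]
```

Relative to the spindle, the cap is 0.7–1.1 mm too far in +x and within 0.3 mm in y. I'll correct x and lower it to just above the balls.

```bash
python3 -m creep '[-0.08,0,-1,0,-0.08,0,-2,0,-0.08,0,-3,0,-0.08,0,-3.9,0,-0.08,0,-3.9,0]' -1 60;python3 - <<'E'
from m import *
robot.capture("side");o=robot.observe();print(o["position"],o["contact_force"],o["ft_torque"],o["gripper_width"])
E
```

```text
clock: 6.65
position: [509.6, 215.9, 107.9]
orientation: [0.5, 0.502, 0.499, -0.499]
contact_force: [-0.2, -0.3, -1.0]
gripper_width: 44.7
[509.99310338 216.06941185 108.59561198] [ 1.3027301  -0.63684024 -0.0659907 ] [-0.11032565 -0.01624908 -0.05262537] 45.24822148243899
```

The nose is inside the bore with no side force. I'll press down in steps.

```bash
python3 -m creep '[0,0,-0.3,0,0,0,-0.6,0,0,0,-0.9,0,0,0,-0.9,0]' -1 60; python3 -m creep '[0,0,-0.3,0,0,0,-0.6,0,0,0,-0.7,0,0,0,-0.7,0]' -1 60
```

```text
clock: 7.2
position: [510.8, 216.5, 100.7]
orientation: [0.5, 0.503, 0.499, -0.497]
contact_force: [-0.4, 1.3, 3.9]
gripper_width: 44.6
clock: 7.7
position: [510.5, 216.4, 93.1]
orientation: [0.5, 0.503, 0.499, -0.498]
contact_force: [-0.9, 0.9, -1.5]
gripper_width: 44.7
```

```bash
python3 -m creep '[0,0,-0.2,0,0,0,-0.2,0,0,0,-0.2,0]' -1 60; python3 -m creep '[0,0,-0.2,0,0,0,-0.3,0,0,0,-0.3,0]' -1 60
```

```text
clock: 8.07
position: [510.8, 216.4, 92.2]
orientation: [0.5, 0.503, 0.499, -0.498]
contact_force: [-2.3, -0.8, 6.0]
gripper_width: 45.1
clock: 8.45
position: [510.9, 216.4, 92.0]
orientation: [0.5, 0.503, 0.499, -0.498]
contact_force: [-8.7, -2.3, 18.8]
gripper_width: 45.1
```

The rim is on the hub: the TCP stays at 92 while the force rises to 19 N. I'll press slightly more, relieve the side load, and check it holds.

```bash
python3 -m creep '[-0.05,0,-0.4,0,-0.05,0,-0.45,0,-0.05,0,-0.45,0,-0.05,0,-0.45,0]' -1 60; python3 - <<'E'
from m import *
for n in("scene","side"):
    im,d=snap(n,n+"9"); p=P(n,d); h=cv2.cvtColor(im[:,:,::-1].copy(),cv2.COLOR_BGR2HSV)
    c=np.hypot(p[...,0]-510,p[...,1]-215)
    m=(h[...,0]<15)&(h[...,1]>150)&(c<30)&(p[...,2]>76)&(p[...,2]<140)
    q=p[m]; print(n,len(q),q.min(0).round(1),q.max(0).round(1),circ(q[:,:2],23)[0].round(1))
    o=robot.observe();print(o["position"],o["contact_force"],o["gripper_width"],o["clock"])
im,d=snap("wrist","w9")
o=robot.observe();print(o["position"],o["contact_force"],o["gripper_width"],o["clock"])
a=cv2.imread('pics/scene9.png')[100:220,250:400];b=cv2.imread('pics/side9.png')[170:290,270:420]
cv2.imwrite('pics/z9.png',np.hstack([cv2.resize(a,(400,320)),cv2.resize(b,(400,320))]))
E
```

```text
clock: 8.95
position: [511.0, 216.5, 92.0]
orientation: [0.501, 0.503, 0.499, -0.498]
contact_force: [-12.2, -4.0, 28.8]
gripper_width: 44.5
scene 216 [481.9 189.4  84.3] [537.3 222.8 139. ] [511.6 216.3]
[510.95272188 216.47709586  91.96408941] [-12.35628142  -4.11113567  28.55545181] 45.27696011546134 9.0
side 305 [485.5 196.1  85.5] [533.6 239.  138.6] [510.  213.1]
[510.95339696 216.48123087  91.97212172] [-12.92932942  -3.3551576   28.20240859] 44.90090154881021 9.05
[510.94872349 216.45826148  91.97443672] [-12.6892931   -4.53394401  28.51885561] 44.74811373672078 9.1
```

View pics/z9.png

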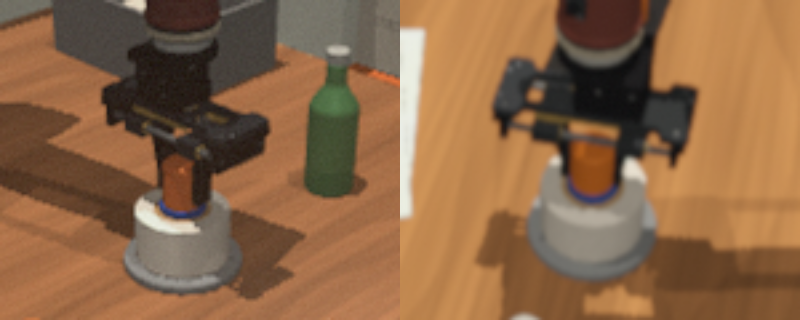

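View pics/w9.png

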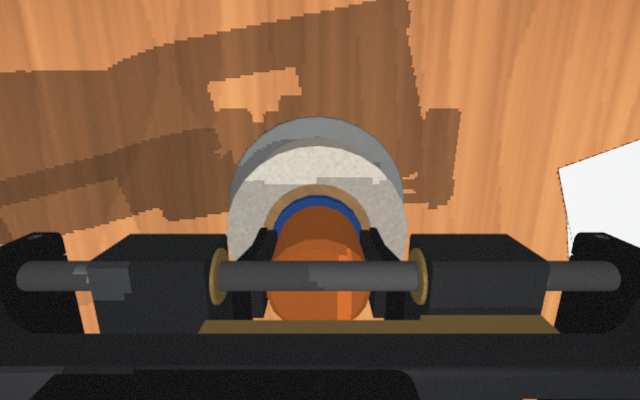

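```bash
python3 -c "
from cell import robot
o=robot.observe();print(o['position'],o['contact_force'],o['gripper_width'],o['clock'])
print(robot.job_done())"
```

```text
[510.94872349 216.45826148  91.97443672] [-12.6892931   -4.53394401  28.51885561] 44.74811373672078 9.1
the job is handed in; nothing more can be done
None
```

The middle-sized cap is pressed home on the spindle. I handed the job in at 9.1 s with the gripper still holding the cap and pushing it down with about 28.5 N.

**Right cap:** I picked the end cap next to the carton. Its fitted radius was 22.4–22.8 mm, against about 28.5 mm and 17.4 mm for the other two.

**Seating:** Resistance rose and then fell to about -1.5 N as the balls drew the cap down. The tool then stopped at z = 92.0 mm, close to the 92.4 mm expected with the rim on the hub. Pressing harder raised the force from 6 to 19 to 28.5 N without moving it further. The force then held steady over the last three readings. Pictures from all three cameras show the rim on the blue hub. I inferred the click from these force and position readings; nothing reports it directly.

**Disagreements and limits:**
- **Cap in the grip:** the first wrist picture and the later close views differed by about 2 mm in y on where the cap sat. I went with the close views, which the fixed cameras supported, and no side force showed on entry.
- **Side load:** a sideways force of about 13 N (x -12.7, y -4.5) remained while pressing, and a 0.5 mm shift in x did not remove it.
- **Bystanders:** nothing touched the other caps, the carton or the flask as far as I could see. The last pictures I viewed show the flask in place. I last looked at the carton and the other two caps just after gripping.

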